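# Start up the water-analysis bench

## Task

Start the water-analysis bench with a light fingertip press on each of its three keys, pushing each one down until it stays down, in this order: first the square key of the lamp supply, then the round key of the pump, and last the long bar key of the photometer. Press gently, as on a delicate instrument; do not grip, lift or shove the units, leave the beakers and the jar as they stand, and finish clear of everything.

Things in the scene. Friction and masses are not known exactly. Their poses are not given: they have to be found in the camera images.
- lamp_unit: Loose desk-top unit on rubber feet, about 1 to 2 kg, grey case with dark blue cheeks, 130 x 120 x 60 mm (x, y, z). Origin under the middle of its footprint on the bench; x runs from the key end towards the back, z up. Lamp supply: the one with a square key and five dark vent slots across the back half of its flat top. The key's centre is at x = -35 mm, y = 0.
- pump_unit: Loose desk-top unit on rubber feet, about 1 to 2 kg, grey case with dark blue cheeks, 130 x 120 x 60 mm (x, y, z). Origin under the middle of its footprint on the bench; x runs from the key end towards the back, z up. Pump: the one with a round key, and on the back half of its top a 58 mm round roller head (centre x = +33 mm, y = 0) with three upright white rollers and a steel hub, up to 86 mm above the bench. The key's centre is at x = -35 mm, y = 0.
- photometer: Loose desk-top unit on rubber feet, about 1 to 2 kg, grey case with dark blue cheeks, 160 x 150 x 60 mm (x, y, z). Origin under the middle of its footprint on the bench; x runs from the key end towards the back, z up. Photometer: the one with a long bar key, and on the back half of its top a display hood (60 x 40 mm, up to 82 mm above the bench) beside a low grey hatch. The key's centre is at x = -45 mm, y = 0.
- lamp_key_top (a point): Middle of the top face of the lamp supply's square key, 34 x 34 mm; 78 mm above the bench when the key is up. Moves with the key.
- pump_key_top (a point): Middle of the top face of the pump's round key, 34 mm across; 78 mm above the bench when the key is up. Moves with the key.
- read_key_top (a point): Middle of the top face of the photometer's bar key, 22 mm (unit's x) by 60 mm (unit's y); 78 mm above the bench when the key is up. Moves with the key.
- lamp_key (a joint): Square key of the lamp supply: how far it is pushed straight down, 0 = up, 0.008 = fully home. About 3 N of steady friction; it stays where it is pushed to. Its cap, whose top stands 18 mm above the case, sits on a rubber pad that gives 0.4 mm per N and springs back: a 6 N press takes the key home with the top some 10 mm below its start; pressing the top 16 mm down is too hard
- pump_key (a joint): Round key of the pump: how far it is pushed straight down, 0 = up, 0.008 = fully home. About 3 N of steady friction; it stays where it is pushed to. Its cap, whose top stands 18 mm above the case, sits on a rubber pad that gives 0.4 mm per N and springs back: a 6 N press takes the key home with the top some 10 mm below its start; pressing the top 16 mm down is too hard
- read_key (a joint): Bar key of the photometer: how far it is pushed straight down, 0 = up, 0.008 = fully home. About 3 N of steady friction; it stays where it is pushed to. Its cap, whose top stands 18 mm above the case, sits on a rubber pad that gives 0.4 mm per N and springs back: a 6 N press takes the key home with the top some 10 mm below its start; pressing the top 16 mm down is too hard
- tall_beaker: Loose empty glass beaker, 56 mm across, 95 mm high, standing behind the lamp supply; leave it alone. Origin at the centre of its foot.
- small_beaker: Loose empty glass beaker, 48 mm across, 65 mm high, standing behind the pump; leave it alone. Origin at the centre of its foot.
- jar: Loose closed amber jar, 52 mm across, 75 mm high, standing behind the photometer; leave it alone. Origin at the centre of its foot.
Things that resemble listed ones, but are neither listed nor needed, are in the scene too. Leave any orange or pink look-alike of the lamp_unit alone. Leave any red look-alike of the photometer alone.

How it is judged:
By the outcome, as a careful person would: the job done as asked, in the order asked, and still so for the second after the job is handed in, with the robot touching nothing.
It also fails if it takes over 45 s, if anything falls off the work surface, if the arm or the gripper's body presses on something with over 40 N, if the wrist force passes 120 N, or if a joint passes its speed limit or range.

## Robot

A 6-joint arm with a two-finger parallel gripper is mounted at the origin on the work surface. World frame = base frame: x ahead of the robot, y to its left, z up, the work surface at z = 0. Lengths are in mm, angles in rad, forces in N, time in s.
With the tool pointing down it reaches from about 350 to 975 mm from the base axis. Payload 7.1 kg.
Tool frame: the origin (TCP) lies between the finger pads; the fingertips stand 19 mm ahead of it and the grasp point (between the pads) is the TCP; z points along the fingers, y is the line along which they close (so a half turn about z gives the same grasp; the last joint's range is limited). The gripper opens to 88 mm and grips with 3 to 60 N. Pads are 20 mm wide; open, the fingers measure 115 mm over their backs; the gripper's body (75 mm by 178 mm) begins 61 mm behind the grasp point.
Start: joints at [-1.218, 0.423, 1.63, -0, 1.089, -0.019], TCP at [227.074, -582.273, 241.675] pointing down, gripper open.
Joint ranges: [-3, 3], [-0.9, 2.11], [0.09, 2.58], [-1.31, 4.45], [0.11, 2.69], [-2.54, 2.54]. Speed limits (rad/s): [2.39, 2.39, 3.01, 3.14, 3.14, 3.14].

## Interface

Orientations are given as a rotation vector (axis times angle).
In Python, from workcell import ctrl gives the robot as it stands.
- The arm moves only by the tool arm_command, never from a script. Its argument "series" is a list of rows, each an object with "linear": the shift along the tool's x, y, z in m, a list of three; "turn": the turn about the tool's z in rad. A call has 1 to 10 rows; each row shifts and turns the commanded pose from where the row before left it, along the tool's axes as they then stand; what a row does not reach is not made up. A row lasts 1/10 s, in which the tool goes at most 50 mm and 8.59 degrees, less where a joint would pass 70% of its speed; a pose out of reach is approached as far as the arm can. A call with a gripper value outside its range is refused whole. "jaw" is the opening, from -1 (shut) to 1 (fully open), set as the call begins (left out, the last holds). The fingers move at their own pace and stop on an object; the grip force is fixed at half the most. Time passes only in rows, so rows that do not move let the fingers close. It gives the time, the measured TCP pose, the force, the opening and the grip force at its end, in the units of the state.
- ctrl.get_obs(): the state, without advancing time (a new reading comes with each control period).
- ctrl.get_image(name): name is "side" or "top"; returns a dict with "frame" (480x640x3 uint8, blue, green, red), "fx", "fy", "cx", "cy" (pixels), "k1" (the pictures are not rectified: a ray, as slopes to the right and down, at radius r is drawn at 1 + k1 r^2 times it, then the intrinsics apply), "rvec" (rotation vector, rad) and "tvec" (3), from world to camera coordinates, as OpenCV has them. Camera axes: x right, y down, z forward; pixel columns grow to the right and rows downward; lengths in mm; the calibration is good to about 2 mm. A picture is of the moment at which its call begins. There is no depth.
- ctrl.close_job(): hands the job in; it is judged then, once.
The state is a dict: "t": time; "qpos": joint angles; "qvel": joint speeds; "joint_torque": joint torques, N m; "ee_pos": TCP position; "orientation": TCP orientation; "ft_force": force on the tool from outside, world axes, zero at the start; "moment": the same for the moment, N m; "width": finger opening in mm; "grasp_force": force on a finger pad.
Only numpy, scipy, OpenCV 4.12 (cv2) and the standard library are available. Lean on these libraries where they do the work, as an engineer would, in place of code of your own. Each camera call takes 0.05 s, during which the arm holds its last target. There are 200 camera calls.

## Working session

There is one attempt and no reset: what is moved stays moved. The work goes in short steps, Python scripts to look and compute and a tool call to move; the robot and the scene stay as the last step left them, time stands still between calls to the robot, and variables do not carry over. Pictures are saved under pics/ and viewed, at most 10 in all, crops included, and the job is handed in when it is done.

Besides the shell and the picture viewer there is one more tool, called after "Emit:" as name(argument=value, ...), one argument or row to a line, values as JSON. arm_command: Moves the arm, as the interface text tells. Its arguments: {"type":"object","properties":{"series":{"type":"array"},"jaw":{"type":"number"}},"required":["series"]}

```bash
mkdir -p pics; cat > h.py <<'E'
import cv2,numpy as np,pickle
def ray(im,u,v):
    K=np.array([[im["fx"],0,im["cx"]],[0,im["fy"],im["cy"]],[0,0,1.]])
    p=cv2.undistortPoints(np.array([[[u,v]]],float),K,np.array([im["k1"],0,0,0,0.]))[0,0]
    R=cv2.Rodrigues(np.array(im["rvec"],float))[0];t=np.array(im["tvec"],float).ravel()
    return -R.T@t, R.T@np.array([p[0],p[1],1])
def atz(im,u,v,z):
    c,d=ray(im,u,v); return c+d*(z-c[2])/d[2]
E
python3 - <<'E'
from workcell import ctrl
import cv2,pickle
for n in("top","side"):
    im=ctrl.get_image(n); pickle.dump(im,open(n+".pkl","wb")); cv2.imwrite(f"pics/{n}1.png",im["frame"])
    print(n,im["k1"],im["fx"],im["rvec"],im["tvec"])
print(ctrl.get_obs())
E
```

```text
top -0.027123189616655483 433.944645564659 [ 2.21445159 -2.15656362  0.07988516] [ -24.18687181  517.53154629 1187.51529897]
side -0.0013131915734530505 520.0816194326655 [ 0.86486571 -2.30261364  1.33318156] [355.65058528 231.09448692 969.21553152]
{'t': 0.1, 'qpos': array([-1.21796472e+00,  4.23775571e-01,  1.63060345e+00,  1.43110016e-05,
        1.08857755e+00, -1.89896303e-02]), 'qvel': array([ 0.00062505, -0.00128452, -0.00284669,  0.00207518, -0.00204969,
        0.00118489]), 'joint_torque': array([-9.35460994e-04, -5.45615101e+01, -2.74325734e+01,  6.44782651e-02,
        1.87880028e-02, -3.12550173e-05]), 'ee_pos': array([ 226.94201687, -581.83922446,  240.97642074]), 'orientation': array([-3.08613584e+00, -5.80437569e-01,  3.36183165e-04]), 'ft_force': array([ 0.16378479,  0.19348085, -0.05434258]), 'moment': array([ 0.05669393, -0.00394505,  0.04390728]), 'grasp_force': 0.0, 'width': 87.90459311200317}
```

View pics/top1.png

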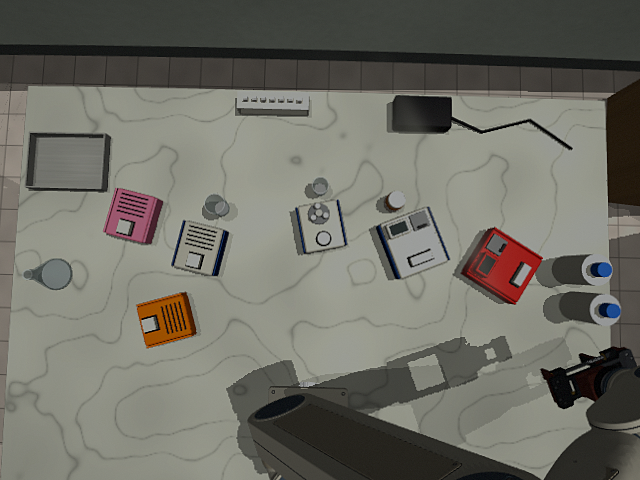

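View pics/side1.png

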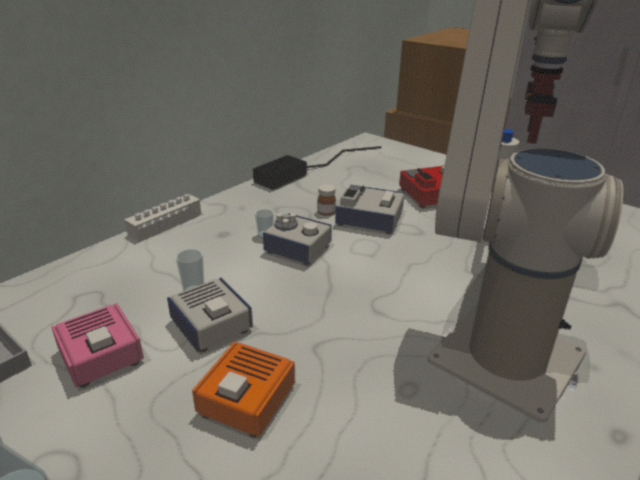

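The lamp-like units are pink (132,216), grey with blue cheeks (200,248) and orange (166,320), so the grey one fits. The photometer-like units are grey (412,242) and red (502,266), so again the grey one. The pump is at (321,226). I'll confirm these in one enlarged crop.

```bash
python3 - <<'E'
import cv2,pickle
from h import *
im=pickle.load(open("top.pkl","rb"));f=im["frame"]
a=cv2.resize(f[190:290,160:260],None,fx=4,fy=4,interpolation=2)
b=cv2.resize(f[170:270,275:375],None,fx=4,fy=4,interpolation=2)
c=cv2.resize(f[190:290,365:465],None,fx=4,fy=4,interpolation=2)
o=np.hstack([a,b,c]); cv2.imwrite("pics/crop.png",cv2.resize(o,(798,266)))
o2=np.zeros((600,800,3),np.uint8)
for i,(x,y) in enumerate([(165,212),(285,190),(370,200)]):
    q=cv2.resize(f[y:y+75,x:x+85],None,fx=4.6,fy=4,interpolation=2)
    q=cv2.resize(f[y:y+75,x:x+100],(400,300),interpolation=2)
    o2[300*(i//2):300*(i//2)+300,400*(i%2):400*(i%2)+400]=q
q=cv2.resize(f[200:300,368:468],(300,300))
cv2.imwrite("pics/crop.png",o2)
E
```

```text
(no output)
```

View pics/crop.png

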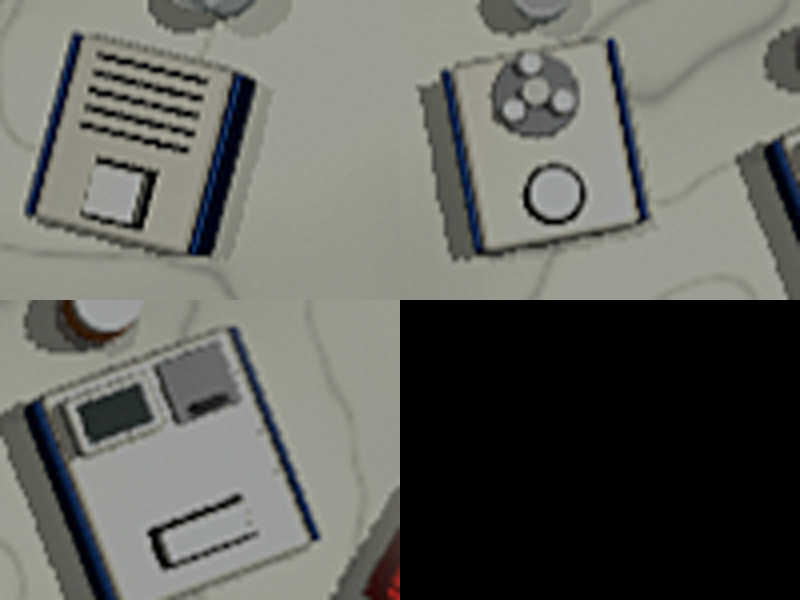

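The crop confirms all three: square key at (193.5,260), round key at (323.5,238.5), bar key at (422.5,258). All are grey with blue cheeks.

```bash
python3 - <<'E'
import pickle
from h import *
T=pickle.load(open("top.pkl","rb"));S=pickle.load(open("side.pkl","rb"))
for n,t,s in(("lamp",(193.2,260),(217,305.5)),("pump",(323.2,238.2),(310.5,227.5)),("read",(422.2,258),(387,197))):
    c1,d1=ray(T,*t);c2,d2=ray(S,*s)
    ab=np.linalg.lstsq(np.c_[d1,-d2],c2-c1,rcond=None)[0]
    p,q=c1+ab[0]*d1,c2+ab[1]*d2
    print(n,atz(T,*t,78).round(1),atz(S,*s,78).round(1),"tri",((p+q)/2).round(1),"gap",np.linalg.norm(p-q).round(1))
# case edges (z=60): back->front along left and right
for n,o,e in(("lamp",(165,212),[(80,36),(30,214),(236,74),(192,250)]),("pump",(285,190),[(45,70),(80,252),(212,40),(246,218)]),("read",(370,200),[(40,403),(110,600),(236,330),(316,540)])):
    P=[atz(T,o[0]+x/4-.4,o[1]+(y-(300 if n=="read" else 0))/4-.4,60)[:2] for x,y in e]
    print(n,[ (np.degrees(np.arctan2(*(P[i]-P[i+1])[::-1])).round(1),np.linalg.norm(P[i]-P[i+1]).round(0)) for i in(0,2)],"width",np.linalg.norm(P[0]-P[2]).round(0))
E
```

```text
lamp [449.6 309.9  78. ] [442.3 317.   78. ] tri [449.6 311.7  71.2] gap 0.2
pump [516.3 -31.3  78. ] [508.5 -21.7  78. ] tri [516.9 -31.4  70.8] gap 0.2
read [ 470.9 -293.9   78. ] [ 466.3 -279.9   78. ] tri [ 472.9 -294.4   70.7] gap 4.3
lamp [(np.float64(-13.0), np.float64(124.0)), (np.float64(-11.7), np.float64(121.0))] width 109.0
pump [(np.float64(12.5), np.float64(125.0)), (np.float64(12.0), np.float64(123.0))] width 115.0
read [(np.float64(20.5), np.float64(140.0)), (np.float64(21.4), np.float64(151.0))] width 142.0
```

Emit:
arm_command(
  jaw=-1,
  series=[
    {"linear": [0.031, -0.027, 0], "turn": 0},
    {"linear": [0.031, -0.027, 0], "turn": 0},
    {"linear": [0.031, -0.027, 0], "turn": 0},
    {"linear": [0.031, -0.027, 0], "turn": 0},
    {"linear": [0.031, -0.027, 0], "turn": 0},
    {"linear": [0.031, -0.027, 0], "turn": 0},
    {"linear": [0.031, -0.027, 0], "turn": 0},
    {"linear": [0.031, -0.027, 0], "turn": 0},
    {"linear": [0.031, -0.027, 0], "turn": 0},
    {"linear": [0.031, -0.027, 0], "turn": 0},
  ],
)

```text
t: 1.1
ee_pos: [418.1, -216.5, 241.6]
orientation: [-3.087, -0.58, 0.0]
ft_force: [1.2, 0.3, 0.8]
width: 11.4
grasp_force: 0.0
```

Emit:
arm_command(
  series=[
    {"linear": [0.018, -0.04, 0], "turn": 0},
    {"linear": [0.018, -0.04, 0], "turn": 0},
    {"linear": [0.018, -0.04, 0], "turn": 0},
    {"linear": [0.018, -0.04, 0], "turn": 0},
    {"linear": [0.018, -0.04, 0], "turn": 0},
    {"linear": [0.018, -0.04, 0], "turn": 0},
    {"linear": [0.018, -0.04, 0], "turn": 0},
    {"linear": [0.018, -0.04, 0], "turn": 0},
    {"linear": [0.018, -0.04, 0], "turn": 0},
    {"linear": [0.018, -0.04, 0], "turn": 0},
  ],
)

```text
t: 2.1
ee_pos: [439.7, 221.8, 241.5]
orientation: [3.087, 0.581, -0.0]
ft_force: [0.4, -0.4, 0.6]
width: 0.2
grasp_force: 0.0
```

```bash
cat >> h.py <<'E'
def shift(o,target):
    R=cv2.Rodrigues(np.array(o["orientation"],float))[0]
    return (R.T@(np.array(target)-np.array(o["ee_pos"]))).round(1)
E
python3 - <<'E'
from workcell import ctrl
from h import *
o=ctrl.get_obs();print(o["ee_pos"],o["width"],shift(o,[450,310.5,125]))
E
```

```text
[439.73113358 221.79305993 241.53884559] 0.20272938989279082 [ 41.8 -78.9 116.5]
```

Emit:
arm_command(
  series=[
    {"linear": [0.021, -0.0395, 0], "turn": 0},
    {"linear": [0.021, -0.0395, 0.02], "turn": 0},
    {"linear": [0, 0, 0.035], "turn": 0},
    {"linear": [0, 0, 0.035], "turn": 0},
    {"linear": [0, 0, 0.025], "turn": 0},
    {"linear": [0, 0, 0], "turn": 0},
  ],
)

```text
t: 2.7
ee_pos: [448.2, 307.5, 123.2]
orientation: [3.085, 0.581, -0.011]
ft_force: [-0.1, 0.2, 0.0]
width: 0.6
grasp_force: 0.0
```

```bash
python3 - <<'E'
from workcell import ctrl
from h import *
o=ctrl.get_obs();print(o["ee_pos"],shift(o,[450,310.5,125]))
im=ctrl.get_image("side")
f=im["frame"];cv2.imwrite("pics/s2.png",cv2.resize(f[200:360,120:320],(800,600)[:1]+(640-40,),interpolation=2))
E
```

```text
[448.22679649 307.49011227 123.24728166] [ 2.7 -2.2 -1.8]
```

View pics/s2.png

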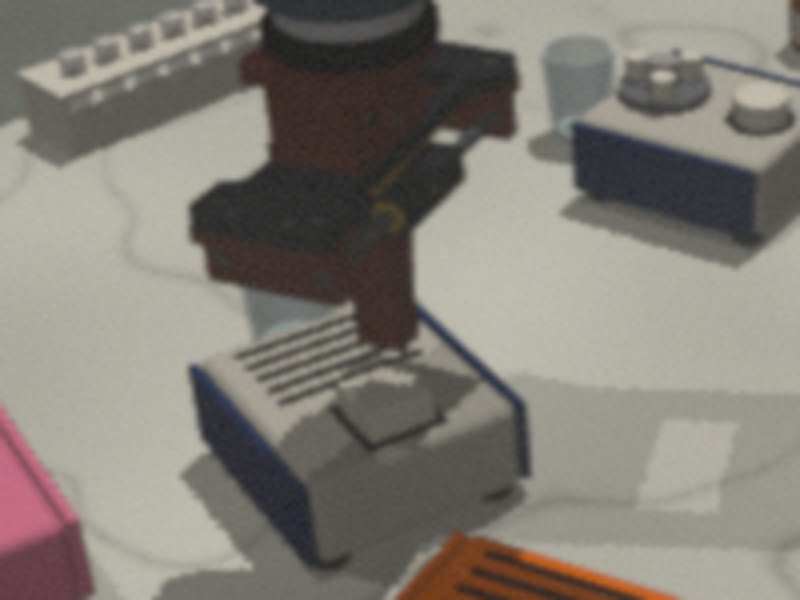

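Side view: the fingertip (387,340) hangs over the square key (388,405). Next I descend slowly, watching the force.

Emit:
arm_command(
  series=[
    {"linear": [0.0025, -0.002, 0], "turn": 0},
    {"linear": [0, 0, 0.012], "turn": 0},
    {"linear": [0, 0, 0.01], "turn": 0},
    {"linear": [0, 0, 0.002], "turn": 0},
    {"linear": [0, 0, 0.002], "turn": 0},
    {"linear": [0, 0, 0.002], "turn": 0},
    {"linear": [0, 0, 0.002], "turn": 0},
    {"linear": [0, 0, 0], "turn": 0},
  ],
)

```text
t: 3.55
ee_pos: [452.4, 311.6, 96.7]
orientation: [-3.087, -0.581, -0.0]
ft_force: [0.1, -0.0, 2.4]
width: -0.1
grasp_force: 0.8
```

Emit:
arm_command(
  series=[
    {"linear": [0, 0, 0.002], "turn": 0},
    {"linear": [0, 0, 0.002], "turn": 0},
    {"linear": [0, 0, 0.002], "turn": 0},
    {"linear": [0, 0, 0.0015], "turn": 0},
    {"linear": [0, 0, 0], "turn": 0},
  ],
)

```text
t: 4.05
ee_pos: [452.3, 311.6, 89.0]
orientation: [-3.087, -0.581, -0.0]
ft_force: [1.0, -0.4, 2.9]
width: 0.4
grasp_force: 1.2
```

Emit:
arm_command(
  series=[
    {"linear": [0, 0, 0.001], "turn": 0},
    {"linear": [0, 0, 0.001], "turn": 0},
    {"linear": [0, 0, 0], "turn": 0},
  ],
)

```text
t: 4.35
ee_pos: [452.4, 311.7, 87.3]
orientation: [-3.087, -0.581, -0.001]
ft_force: [0.2, -0.4, 4.3]
width: 0.5
grasp_force: 2.5
```

Emit:
arm_command(
  series=[
    {"linear": [0, 0, 0.001], "turn": 0},
    {"linear": [0, 0, 0], "turn": 0},
  ],
)

```text
t: 4.55
ee_pos: [452.4, 311.7, 86.5]
orientation: [-3.087, -0.581, -0.001]
ft_force: [-1.2, -1.3, 6.4]
width: 0.1
grasp_force: 3.5
```

The force climbs at about 2.5 N/mm to 6.4 N, so the lamp key is home. Now I lift off and go to the pump.

Emit:
arm_command(
  series=[
    {"linear": [0, 0, -0.01], "turn": 0},
    {"linear": [0, 0, -0.03], "turn": 0},
    {"linear": [0, 0, -0.03], "turn": 0},
    {"linear": [0, 0, -0.03], "turn": 0},
    {"linear": [-0.007, 0.038, 0], "turn": 0},
    {"linear": [-0.007, 0.038, 0], "turn": 0},
    {"linear": [-0.007, 0.038, 0], "turn": 0},
    {"linear": [-0.007, 0.038, 0], "turn": 0},
    {"linear": [-0.007, 0.038, 0], "turn": 0},
    {"linear": [-0.007, 0.038, 0], "turn": 0},
  ],
)

```text
t: 5.55
ee_pos: [495.7, 82.4, 186.5]
orientation: [-3.087, -0.581, 0.0]
ft_force: [0.8, 0.1, -0.6]
width: 0.8
grasp_force: 0.0
```

Emit:
arm_command(
  series=[
    {"linear": [-0.007, 0.038, 0], "turn": 0},
    {"linear": [-0.007, 0.038, 0], "turn": 0},
    {"linear": [-0.008, 0.037, 0], "turn": 0},
    {"linear": [0, 0, 0.03], "turn": 0},
    {"linear": [0, 0, 0.03], "turn": 0},
    {"linear": [0, 0, 0], "turn": 0},
    {"linear": [0, 0, 0], "turn": 0},
  ],
)

```text
t: 6.25
ee_pos: [516.1, -29.2, 126.3]
orientation: [-3.087, -0.581, 0.002]
ft_force: [0.1, 1.0, 0.3]
width: 0.1
grasp_force: 0.0
```

```bash
python3 - <<'E'
from workcell import ctrl
from h import *
o=ctrl.get_obs();print(o["ee_pos"],shift(o,[516.5,-31,99]))
im=ctrl.get_image("side")
f=im["frame"];cv2.imwrite("pics/s3.png",cv2.resize(f[180:360,150:390],(800,600),interpolation=2))
E
```

```text
[516.0751714  -29.23508381 126.3273658 ] [-0.2  1.8 27.3]
```

View pics/s3.png

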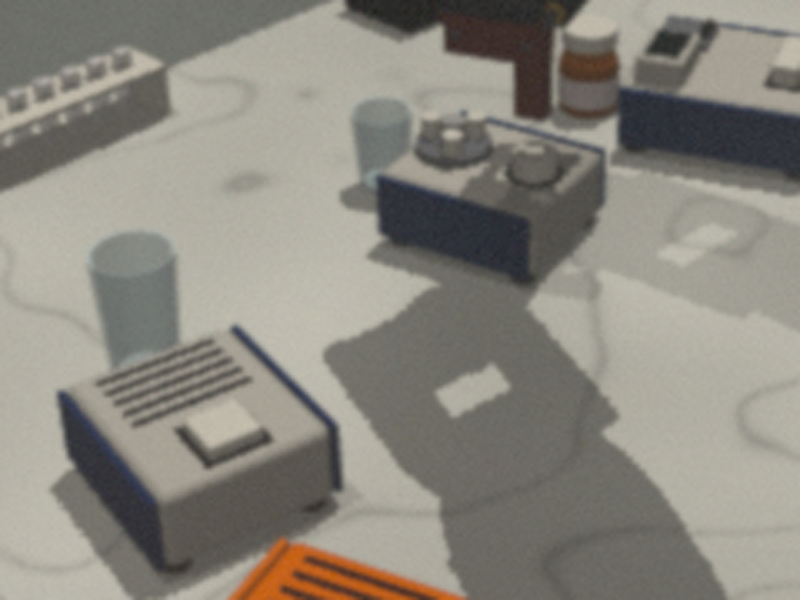

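The lamp key sits low at (222,425). The fingertip (533,115) is over the round key (535,155).

Emit:
arm_command(
  series=[
    {"linear": [0, 0.0015, 0.012], "turn": 0},
    {"linear": [0, 0, 0.012], "turn": 0},
    {"linear": [0, 0, 0.003], "turn": 0},
    {"linear": [0, 0, 0.002], "turn": 0},
    {"linear": [0, 0, 0.002], "turn": 0},
    {"linear": [0, 0, 0.002], "turn": 0},
    {"linear": [0, 0, 0.002], "turn": 0},
    {"linear": [0, 0, 0.002], "turn": 0},
    {"linear": [0, 0, 0.001], "turn": 0},
    {"linear": [0, 0, 0], "turn": 0},
  ],
)

```text
t: 7.3
ee_pos: [517.0, -30.7, 88.1]
orientation: [-3.087, -0.581, 0.0]
ft_force: [-2.3, 0.8, 3.6]
width: 0.7
grasp_force: 1.5
```

Emit:
arm_command(
  series=[
    {"linear": [0, 0, 0.001], "turn": 0},
    {"linear": [0, 0, 0.0005], "turn": 0},
    {"linear": [0, 0, 0], "turn": 0},
  ],
)

```text
t: 7.6
ee_pos: [517.0, -30.8, 86.9]
orientation: [-3.087, -0.581, -0.0]
ft_force: [-2.7, 0.6, 7.0]
width: 0.5
grasp_force: 3.0
```

The pump key is home at 7 N. Next is the bar key.

Emit:
arm_command(
  series=[
    {"linear": [0, 0, -0.01], "turn": 0},
    {"linear": [0, 0, -0.03], "turn": 0},
    {"linear": [0, 0, -0.03], "turn": 0},
    {"linear": [0, 0, -0.03], "turn": 0},
    {"linear": [-0.02, 0.033, 0], "turn": 0},
    {"linear": [-0.02, 0.033, 0], "turn": 0},
    {"linear": [-0.02, 0.033, 0], "turn": 0},
    {"linear": [-0.02, 0.033, 0], "turn": 0},
    {"linear": [-0.02, 0.033, 0], "turn": 0},
    {"linear": [-0.02, 0.033, 0], "turn": 0},
  ],
)

```text
t: 8.6
ee_pos: [477.1, -260.7, 187.4]
orientation: [3.086, 0.58, 0.002]
ft_force: [0.3, -0.7, 0.2]
width: 0.2
grasp_force: 0.0
```

Emit:
arm_command(
  series=[
    {"linear": [-0.018, 0.031, 0], "turn": 0},
    {"linear": [0, 0, 0.03], "turn": 0},
    {"linear": [0, 0, 0.03], "turn": 0},
    {"linear": [0, 0, 0], "turn": 0},
    {"linear": [0, 0, 0], "turn": 0},
  ],
)

```text
t: 9.1
ee_pos: [471.8, -294.3, 127.1]
orientation: [-3.087, -0.581, 0.0]
ft_force: [-0.2, -0.1, -0.1]
width: 0.2
grasp_force: 0.0
```

```bash
python3 - <<'E'
from workcell import ctrl
from h import *
o=ctrl.get_obs();print(o["ee_pos"],shift(o,[471.5,-294,99]))
im=ctrl.get_image("side")
f=im["frame"];cv2.imwrite("pics/s4.png",cv2.resize(f[130:280,240:440],(800,600),interpolation=2))
E
```

```text
[ 471.76699667 -294.28340498  127.07831206] [-0.1 -0.4 28.1]
```

View pics/s4.png

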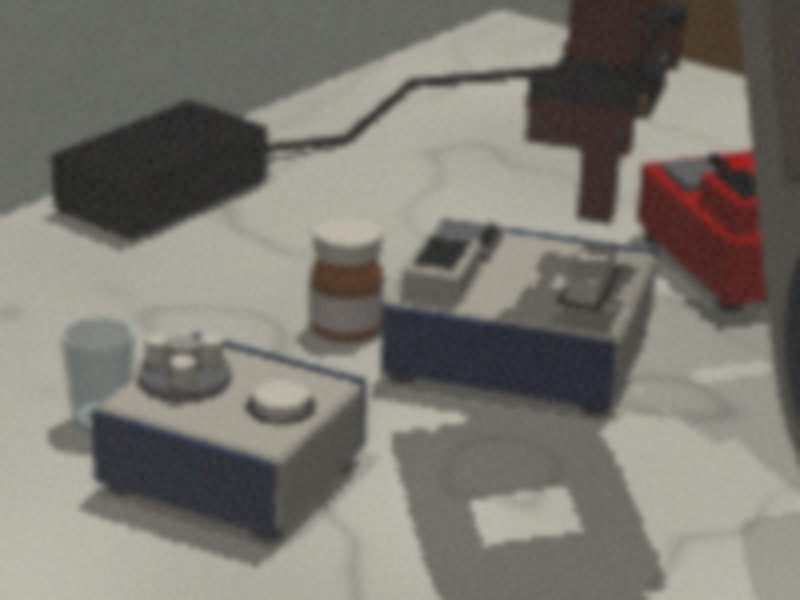

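The pump key is low at (281,398). The fingertip (597,218) is over the bar key (592,272).

Emit:
arm_command(
  series=[
    {"linear": [0, 0, 0.012], "turn": 0},
    {"linear": [0, 0, 0.012], "turn": 0},
    {"linear": [0, 0, 0.003], "turn": 0},
    {"linear": [0, 0, 0.002], "turn": 0},
    {"linear": [0, 0, 0.002], "turn": 0},
    {"linear": [0, 0, 0.002], "turn": 0},
    {"linear": [0, 0, 0.002], "turn": 0},
    {"linear": [0, 0, 0.002], "turn": 0},
    {"linear": [0, 0, 0.001], "turn": 0},
    {"linear": [0, 0, 0], "turn": 0},
  ],
)

```text
t: 10.15
ee_pos: [471.6, -294.2, 88.6]
orientation: [-3.087, -0.581, 0.0]
ft_force: [-1.6, 1.1, 2.6]
width: 0.1
grasp_force: 1.2
```

Emit:
arm_command(
  series=[
    {"linear": [0, 0, 0.001], "turn": 0},
    {"linear": [0, 0, 0.001], "turn": 0},
    {"linear": [0, 0, 0], "turn": 0},
  ],
)

```text
t: 10.45
ee_pos: [471.7, -294.3, 86.9]
orientation: [3.087, 0.581, 0.0]
ft_force: [-1.4, 1.5, 5.8]
width: 0.4
grasp_force: 3.0
```

Emit:
arm_command(
  series=[
    {"linear": [0, 0, 0.0005], "turn": 0},
    {"linear": [0, 0, 0], "turn": 0},
  ],
)

```text
t: 10.65
ee_pos: [471.8, -294.3, 86.5]
orientation: [3.087, 0.581, 0.0]
ft_force: [-2.1, 2.4, 6.8]
width: 0.5
grasp_force: 3.5
```

Emit:
arm_command(
  series=[
    {"linear": [0, 0, -0.01], "turn": 0},
    {"linear": [0, 0, -0.03], "turn": 0},
    {"linear": [0, 0, -0.04], "turn": 0},
    {"linear": [0, 0, -0.04], "turn": 0},
    {"linear": [0, 0, -0.04], "turn": 0},
    {"linear": [-0.03, 0.03, 0], "turn": 0},
    {"linear": [-0.03, 0.03, 0], "turn": 0},
    {"linear": [-0.03, 0.03, 0], "turn": 0},
    {"linear": [0, 0, 0], "turn": 0},
    {"linear": [0, 0, 0], "turn": 0},
  ],
)

```text
t: 11.65
ee_pos: [420.0, -411.4, 246.4]
orientation: [3.088, 0.577, 0.001]
ft_force: [1.0, -0.1, -0.5]
width: 0.2
grasp_force: 0.0
```

```bash
python3 - <<'E'
from workcell import ctrl
from h import *
o=ctrl.get_obs();print(o["ee_pos"],o["ft_force"])
im=ctrl.get_image("side")
f=im["frame"];cv2.imwrite("pics/s5.png",cv2.resize(f[130:370,140:460],(800,600),interpolation=2))
E
```

```text
[ 420.04565188 -411.43879527  246.36271141] [ 1.03248713 -0.11673235 -0.53465075]
```

View pics/s5.png

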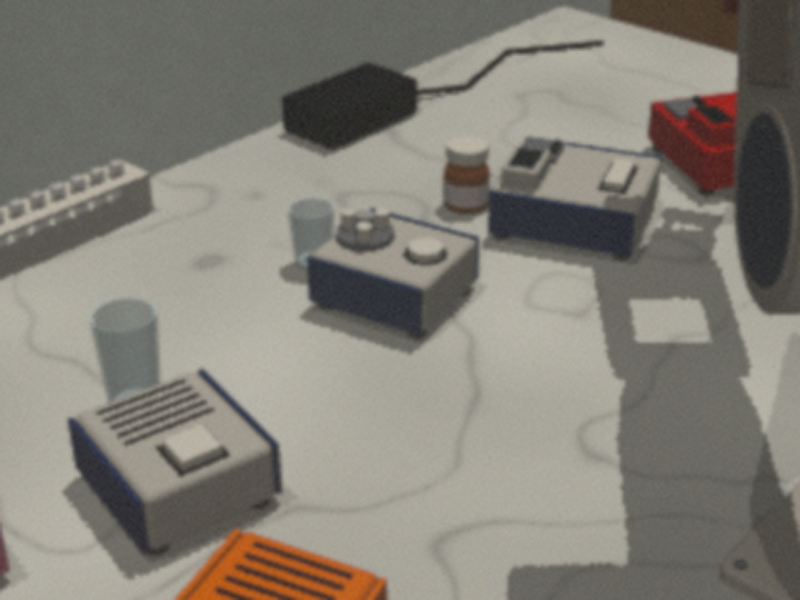

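All three keys are down, at (193,447), (426,248) and (618,175). The units and glassware haven't moved, and the arm is clear.

```bash
python3 -c "
from workcell import ctrl
print(ctrl.close_job())"
```

```text
the job is handed in; nothing more can be done
None
```

I pressed the lamp, pump and photometer keys home in that order, each at about 6 to 7 N. The arm then moved clear and I handed the job in at about 12 s on the robot's clock; no verdict came back.

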